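# Open the rack carrier's sprung gate and hold it wide

### The arm

A 6-joint arm with a two-finger parallel gripper is mounted at the origin on the work surface. World frame = base frame: x ahead of the robot, y to its left, z up, the work surface at z = 0. Lengths are in m, angles in rad, forces in N, time in s.
With the tool pointing down it reaches from about 0.25 to 0.775 m from the base axis. Payload 8.9 kg.
Tool frame: the origin (TCP) lies midway between the tips of the shut fingers; the grasp point (between the pads) lies 19 mm behind it; z points along the fingers, y is the direction in which the jaws open and shut (so a half turn about z gives the same grasp; the last joint's range is limited). The gripper opens to 85 mm and grips with 20 to 120 N. Pads are 22 mm wide; open, the fingers measure 114 mm over their backs; the gripper's body (76 mm by 85 mm) begins 54 mm behind the grasp point. The pads swing forward as they close: fully open they stand 13 mm farther back than shut.
Start: joints at [1.158, 0.291, -0.153, 1.127, 0, 1.431], TCP at [0.142, 0.505, 0.231] pointing down, gripper open.
Joint ranges: [-2.52, 2.52], [-0.91, 1.74], [-1.3, 1.37], [-1.96, 2.02], [-1.52, 1.47], [-3.14, 3.14]. Speed limits (rad/s): [2.22, 2.22, 2.79, 3.14, 3.14, 3.14].

### API

Orientations are given as a unit quaternion [w, x, y, z].
In Python, from rig import r gives the robot as it stands. The module is installed in compiled form; this text tells all that it offers.
- The arm moves only by the tool arm_command, never from a script. Its argument "commands" is a list of rows, each an object of numbers: "dx", "dy", "dz": the shift along the world's x, y, z in cm; "rx", "ry", "rz": the turn, a rotation vector about the world's x, y, z in rad. A call has 1 to 20 rows; each row shifts and turns the pose as measured when the row begins; what a row does not reach is not made up. A row lasts 1/10 s, in which the tool goes at most 50 mm and 8.59 degrees, less where a joint would pass 70% of its speed; a pose out of reach is approached as far as the arm can. A call is refused whole if a number of a shift passes 5 or a number of a turn 0.15, either way. A call with a gripper value outside its range is refused whole. "grip" is the finger opening in cm, from 0 to 8.54, set as the call begins (left out, the last holds). The fingers move at their own pace and stop on an object; "squeeze" is the grip in N (left out, the last holds). Time passes only in rows, so rows that do not move let the fingers close. It gives the time, the measured TCP pose, the force and the opening at its end, in the units of the state.
- r.state(): the state, without advancing time (a new reading comes with each control period).
- r.read_camera(name): name is "side" or "top"; returns (picture, depth): 420x560x3 uint8, red, green, blue; 420x560 float32, m along the optical axis (not along the pixel's ray), 0 where there is no reading.
- r.camera_model(name): a dict with "camera_matrix" (3x3 intrinsics, pixels), "R" (3x3) and "t" (3): a world point X has camera coordinates R X + t. Camera axes: x right, y down, z forward; pixel columns grow to the right and rows downward; lengths in m; the calibration is good to about 2 mm. A picture is of the moment at which its call begins. camera_model takes no time and is no camera call.
- r.finish_job(): hands the job in, once; it reports no verdict.
The state is a dict: "clock": time; "joints": joint angles; "joint_velocities": joint speeds; "joint_efforts": joint torques, N m; "tcp_pos": TCP position; "eef_rot": TCP orientation; "wrist_force": force on the tool from outside, world axes, zero at the start; "ft_torque": the same for the moment, N m; "opening": finger opening in m.
Only numpy, scipy, OpenCV 4.12 (cv2) and the standard library are available. Lean on these libraries where they do the work, as an engineer would, in place of code of your own. Each camera call takes 0.05 s, during which the arm holds its last target. There are 200 camera calls.

### The job

The foam rack in the white carrier is to be slid out, so open its front gate: squeeze the guard catch (the one nearer the hinge) fully, then the bolt catch (nearer the free edge) fully, leaving both squeezed, then take the gate by its post and swing it past its detent until it stands square to the carrier's front (about 90 degrees) or wider. The gate is sprung: finish while still holding it still and wide open by the post with the gripper; disturb nothing else on the bench.

Things in the scene. Friction and masses are not known exactly. Their poses are not given: they have to be found in the camera images.
- carrier: White rack carrier fixed to the bench, 210 mm deep, 210 wide; origin at the centre of its underside. x points to its back, away from the gate on its front; y along the gate to the hinge (left); z up. Along the front, a 70 mm deep deck, top 100 mm up, bears two catches, each two upright dark steel posts 10 mm thick, 24 wide, tops 152 mm up. Steel feet reach 107 mm up, the bolt's arm 116.
- guard_pinch (a point): Guard catch, nearer the hinge: two posts one behind the other. The back one is fixed, the front one slides to it (+x of the carrier). This point is fixed on the carrier, 136 mm up, axes as the carrier's: the middle between the posts' outer faces once fully squeezed, which then lie 13 mm either side along x; before, the sliding post's outer face is 25 mm off on the -x side.
- guard (a joint): travel of the guard's sliding post, m: 0 closed, 0.012 fully squeezed (end stop). Stiff (about 4 N), stays where it is left. Until squeezed by about 7 mm its foot blocks the bolt catch.
- bolt_pinch (a point): Bolt catch, nearer the gate's free edge, 94 mm from the guard: the same posts, side by side along y. The one nearer the hinge is fixed, the other slides to it (+y of the carrier). Point fixed on the carrier, 136 mm up, axes as the carrier's: middle between the outer faces once fully squeezed, then 13 mm either side along y; before, the sliding post's outer face is 25 mm off on the -y side.
- bolt (a joint): travel of the bolt's sliding post, m: 0 closed, 0.012 fully squeezed (end stop). Stiff (about 4 N), stays where it is left. Cannot move until the guard is squeezed; until squeezed by about 7 mm its tooth holds the gate shut.
- gate_hinge (a point): point on the gate's upright hinge axis at the carrier's front left corner, 136 mm up; fixed on the carrier, axes as the carrier's. A small steel detent plunger and its housing (up to 119 mm) stand 30 to 70 mm from it on the +y side.
- gate_post (a point): the gate's handle, a black upright round post, 18 mm across, 80 to 152 mm up, near the gate's free edge; point on its axis, 136 mm up. Shut, it lies 28 mm to -x and 175 mm to -y of the hinge axis (carrier axes); it turns with the gate. The gate is a barred aluminium frame, 190 mm long, 8 thick, 10 to 92 mm up, with a keeper tab to 112 mm.
- gate (a joint): opening angle, rad: 0 shut, 1.75 end stop; the post swings out from the carrier's front, clockwise seen from above. A spring pulls it shut (0.1 N m shut, 0.4 wide: about 2.5 N at the post). A detent is met near 0.6 rad and left near 1.1 rad (about 5 N at the post to pass); let go when wide, the gate swings back.
- vial_mid (a point): Bystander: small capped glass vial, 20 mm across, 42 mm tall, standing on the carrier's deck next to the guard catch; the point is at its centre, half-way up.
- cuvette_block_mid (a point): Bystander: white foam block with three cuvettes, 30 x 75 x 26 mm, on the bench beside the carrier's free corner; the point is at its centre, half-way up.
- bottle_mid (a point): Bystander: glass bottle, 64 mm across, 130 mm tall, on the bench ahead of the hinge corner; the point is at its centre, half-way up.
- tip_box_mid (a point): Bystander: pipette tip box, 85 x 125 x 70 mm, to the right; the point is at its centre, half-way up.
- beaker_mid (a point): Bystander: glass beaker, 72 mm across, 90 mm tall, to the right; the point is at its centre, half-way up.
- jar_mid (a point): Bystander: amber jar, 60 mm across, 75 mm tall, to the left; the point is at its centre, half-way up.
- tray_mid (a point): Bystander: empty white tray, 110 x 160 x 30 mm, to the left; the point is at its centre, half-way up.

How it is judged:
By the outcome, as a careful person would: the job done as asked, in the order asked, and still so for the second after the job is handed in, while the arm keeps its last pose, push and grip.
It also fails if it takes over 64 s, if anything falls off the work surface, if the arm or the gripper's body presses on something with over 40 N, if the wrist force passes 120 N, or if a joint passes its speed limit or range.

## Working session

There is one attempt and no reset: what is moved stays moved. The work goes in short steps, Python scripts to look and compute and a tool call to move; the robot and the scene stay as the last step left them, time stands still between calls to the robot, and variables do not carry over. Pictures are saved under pics/ and viewed, about 8 in all and at most 12, crops included, and the job is handed in when it is done.

Besides the shell and the picture viewer there is one more tool, called after "Emit:" as a command line: name --argument value ..., lists and objects as JSON in quotes. arm_command: Moves the arm, as the interface text tells. Its arguments: {"type":"object","properties":{"commands":{"type":"array"},"grip":{"type":"number"},"squeeze":{"type":"number"}},"required":["commands"]}

```bash
mkdir -p pics; python3 - <<'E'
from rig import r
import cv2,numpy as np
for n in("side","top"):
    p,d=r.read_camera(n); np.savez(f"{n}0.npz",p=p,d=d)
    cv2.imwrite(f"pics/{n}0.png",cv2.resize(p[:,:,::-1],(800,600)))
    m=r.camera_model(n);print(n,m["camera_matrix"],-m["R"].T@m["t"],m["R"])
print(r.state())
E
```

```text
side [[496.69182164   0.         283.6451253 ]
 [  0.         496.69182164 206.72277247]
 [  0.           0.           1.        ]] [-0.19460039 -0.87084669  1.062013  ] [[ 0.74168404 -0.67047837 -0.01906687]
 [-0.43593811 -0.46024179 -0.77339218]
 [ 0.50976736  0.58192461 -0.63364106]]
top [[478.82213024   0.         271.69181566]
 [  0.         478.82213024 210.37581529]
 [  0.           0.           1.        ]] [0.42925442 0.00308061 1.43736898] [[-0.01379022 -0.99988944  0.00556153]
 [-0.99561019  0.01321582 -0.09265905]
 [ 0.09257531 -0.0068149  -0.99568236]]
{'clock': 0.1, 'joints': array([ 1.15772370e+00,  2.91206513e-01, -1.54039862e-01,  1.12674994e+00,
       -1.94852398e-05,  1.43152464e+00]), 'joint_velocities': array([ 0.00052744, -0.00011423,  0.0026658 , -0.00041363,  0.00076775,
       -0.00083278]), 'joint_efforts': array([ 5.54539020e-04, -5.37981462e+01,  3.31918287e+01,  9.29105590e-03,
       -2.36497553e-04,  7.66499653e-06]), 'tcp_pos': array([0.14177838, 0.5050685 , 0.23080292]), 'eef_rot': array([-1.54229657e-04,  1.36473214e-01,  9.90643580e-01, -5.79913871e-04]), 'wrist_force': array([ 0.32804053, -0.52427683,  0.40058904]), 'ft_torque': array([-0.00443442,  0.06109335,  0.03909776]), 'opening': 0.08532942333943365}
```

View pics/top0.png

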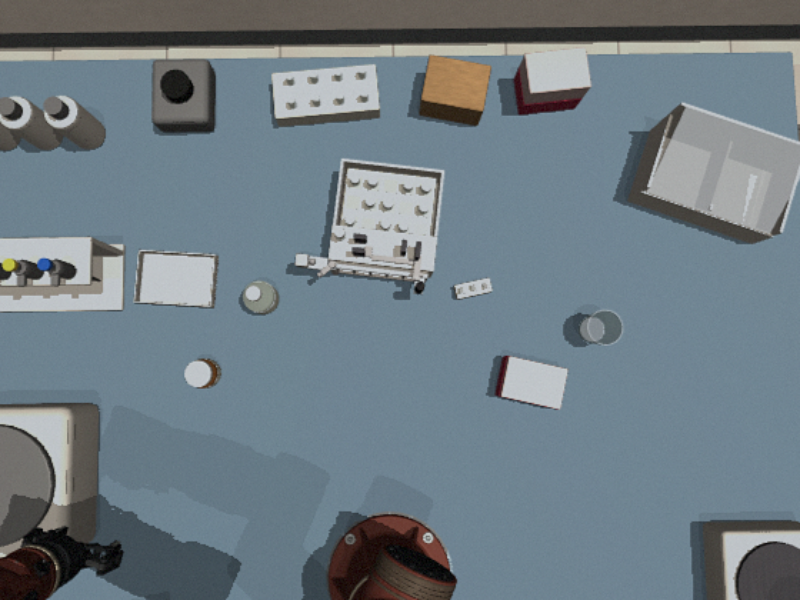

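View pics/side0.png

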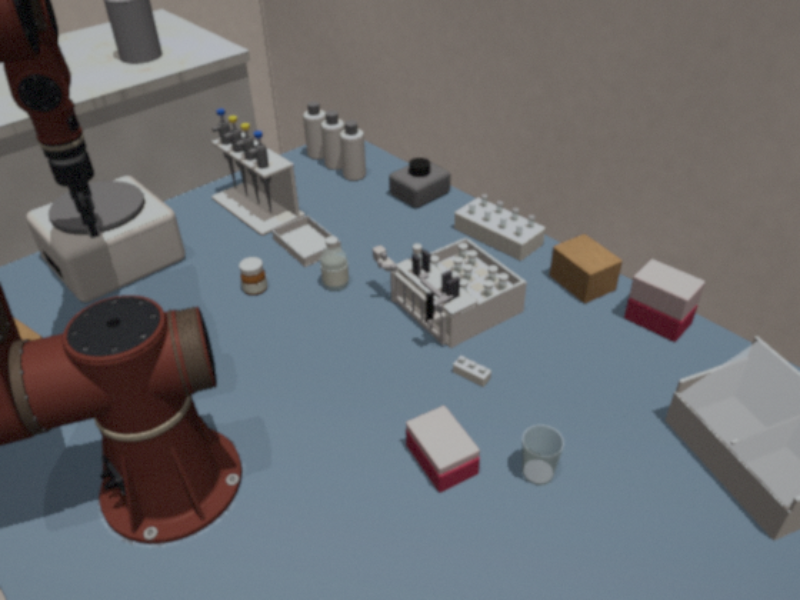

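```bash
cat > h.py <<'E'
import numpy as np,cv2
from rig import r
def load(n): z=np.load(n); return z["p"],z["d"]
def unproj(n,u,v,d):
    m=r.camera_model(n);K=m["camera_matrix"]
    c=np.stack([(u-K[0,2])/K[0,0]*d,(v-K[1,2])/K[1,1]*d,d],-1)
    return (c-m["t"])@m["R"]
def atz(n,u,v,z):
    m=r.camera_model(n);C=-m["R"].T@m["t"];w=unproj(n,np.float64(u),np.float64(v),np.float64(1))-C
    return C+w*(z-C[2])/w[2]
def proj(n,X):
    m=r.camera_model(n);c=np.asarray(X)@m["R"].T+m["t"];q=c@m["camera_matrix"].T
    return q[...,:2]/q[...,2:]
def cloud(n,d):
    v,u=np.indices(d.shape);P=unproj(n,u.astype(float),v.astype(float),d.astype(float));P[d==0]=np.nan;return P
def crop(p,name,x,y,w,h,s):
    c=p[y:y+h,x:x+w,::-1];cv2.imwrite(name,cv2.resize(c,(w*s,h*s),interpolation=cv2.INTER_CUBIC))
E
python3 - <<'E'
from h import *
p,d=load("top0.npz");crop(p,"pics/topc.png",200,105,130,110,6)
P=cloud("top",d)[105:215,160:360]
z=P[...,2]
for lo,hi in((.06,.09),(.09,.103),(.103,.12),(.12,.14),(.14,.165)):
    m=(z>lo)&(z<hi);q=P[m]; print(lo,hi,m.sum(),q.min(0) if len(q) else'',q.max(0) if len(q) else '')
# carrier footprint: points z>.03 in region
m=(z>.03)&(P[...,0]>.66); 
p2,d2=load("side0.npz");crop(p2,"pics/sidec.png",255,160,120,85,6)
E
```

```text
0.06 0.09 2728 [ 0.54764965 -0.12067795  0.06005426] [0.84440402 0.2859288  0.0899835 ]
0.09 0.103 2029 [ 0.54678939 -0.11948438  0.09002172] [0.83875297 0.28086851 0.10299472]
0.103 0.12 730 [ 0.55190178 -0.10171006  0.10300197] [0.80662951 0.27241031 0.11991993]
0.12 0.14 188 [ 0.55454826 -0.06963816  0.12000835] [0.69316298 0.268567   0.13991094]
0.14 0.165 227 [ 0.56801821 -0.07201416  0.14001687] [0.69252606 0.0958669  0.15983271]
```

View pics/topc.png

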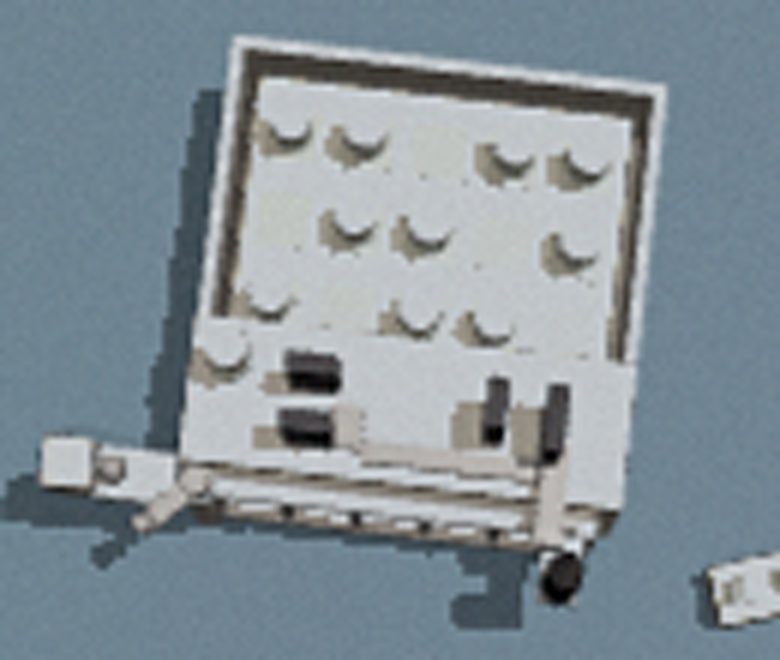

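View pics/sidec.png

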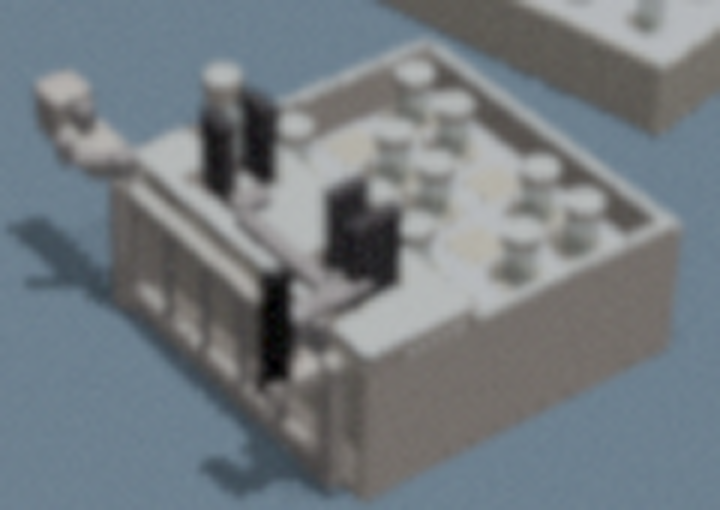

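```bash
python3 - <<'E'
from h import *
for n in("top","side"):
    p,d=load(n+"0.npz");P=cloud(n,d);z=P[...,2]
    g=p.max(2)
    m=((z>.11)&(z<.17)&(g<95)&(P[...,0]>.6)&(P[...,0]<.85)&(abs(P[...,1])<.13)).astype(np.uint8)
    k,l,s,c=cv2.connectedComponentsWithStats(m,connectivity=4)
    for i in range(1,k):
        if s[i,4]<8: continue
        q=P[l==i]; t=q[q[:,2]>.146]
        print(n,s[i],"all",np.round(np.median(q,0),4),"top",len(t),np.round(t.mean(0),4) if len(t) else'',np.round(q.max(0),3))
# yaw from carrier back rim & sides, top view: deck/rim mask
p,d=load("top0.npz");P=cloud("top",d);z=P[...,2]
m=((z>.05)&(P[...,0]>.66)&(P[...,0]<.95)&(P[...,1]>-.13)&(P[...,1]<.12)&(z<.125))
x=(200,105);
# right and left edges per row
for v in range(115,190,6):
    u=np.where(m[v,190:330])[0]+190
    if len(u): print(v,u.min(),u.max(),np.round(P[v,u.min()+1],3),np.round(P[v,u.max()-1],3))
E
```

```text
top [248 164   9   6  49] all [0.6701 0.0473 0.1495] top 30 [0.6724 0.047  0.1517] [0.677 0.059 0.155]
top [280 168   5  11  35] all [ 0.6497 -0.0353  0.1516] top 27 [ 0.6526 -0.0363  0.1525] [ 0.664 -0.03   0.156]
top [289 169   6  14  50] all [ 0.6429 -0.0621  0.1519] top 41 [ 0.6446 -0.0624  0.1527] [ 0.661 -0.056  0.159]
top [247 173   8   7  47] all [0.6433 0.0518 0.1485] top 31 [0.6462 0.0502 0.1508] [0.652 0.061 0.154]
side [288 175  13  17 146] all [0.6509 0.0451 0.1347] top 34 [0.6552 0.0472 0.1503] [0.683 0.077 0.158]
side [309 190  13  17 151] all [ 0.6437 -0.064   0.1372] top 42 [ 0.6436 -0.057   0.1506] [ 0.663 -0.034  0.157]
115 238 278 [0.831 0.084 0.092] [ 0.832 -0.025  0.083]
121 237 310 [0.813 0.087 0.092] [ 0.81  -0.117  0.095]
127 237 309 [0.797 0.087 0.089] [ 0.794 -0.114  0.089]
133 236 309 [0.779 0.09  0.087] [ 0.777 -0.114  0.086]
139 235 308 [0.761 0.093 0.092] [ 0.758 -0.11   0.091]
145 234 307 [0.744 0.096 0.091] [ 0.742 -0.107  0.087]
151 234 307 [0.727 0.097 0.086] [ 0.724 -0.107  0.088]
157 233 306 [0.706 0.098 0.102] [ 0.706 -0.103  0.093]
163 232 305 [0.69  0.102 0.097] [ 0.689 -0.1    0.09 ]
169 231 305 [0.673 0.105 0.099] [ 0.67  -0.099  0.098]
```

```bash
cat > fit.py <<'E'
from h import *
from scipy.optimize import minimize
S=8
def hull(n,pts):
    q=proj(n,np.array(pts)); return cv2.convexHull(((q+.5)*S*16-8).astype(np.int32).reshape(-1,1,2))
def box(c,yaw,hx,hy,z0,z1):
    R=np.array([[np.cos(yaw),-np.sin(yaw)],[np.sin(yaw),np.cos(yaw)]])
    return [[*(c+R@[a*hx,b*hy]),z] for a in(-1,1) for b in(-1,1) for z in(z0,z1)]
def cyl(c,rad,z0,z1):
    return [[c[0]+rad*np.cos(t),c[1]+rad*np.sin(t),z] for t in np.arange(0,6.28,.3) for z in(z0,z1)]
def model(th,gs=0.,bs=0.):
    gx,gy,bx,by,px,py,yaw=th
    ex=np.array([np.cos(yaw),np.sin(yaw)]);ey=np.array([-ex[1],ex[0]])
    g=np.array([gx,gy]);b=np.array([bx,by])
    return [box(g+.008*ex,yaw,.005,.012,.107,.152),box(g-(.020-gs)*ex,yaw,.005,.012,.107,.152),
     box(b+.008*ey,yaw,.012,.005,.107,.152),box(b-(.020-bs)*ey,yaw,.012,.005,.116,.152),cyl(np.array([px,py]),.009,.08,.152)]
W={"top":(235,155,75,60),"side":(282,165,60,65)}
def cost(th,ims,**k):
    e=0
    for n,im in ims.items():
        x,y,w,h=W[n];M=np.zeros((h*S,w*S),np.uint8)
        for pts in model(th,**k):
            H=hull(n,pts)-np.array([x,y])*S*16
            cv2.fillConvexPoly(M,H,255,shift=4)
        m=cv2.GaussianBlur(cv2.resize(M,(w,h),interpolation=cv2.INTER_AREA)/255.,(0,0),.7)
        e+=((m-cv2.GaussianBlur(im[y:y+h,x:x+w],(0,0),.4))**2).sum()
    return e
def dark(p): return np.clip((135-p.max(2).astype(float))/75,0,1)
E
cat > run.py <<'E'
from fit import *
D={n:dark(load(n+"0.npz")[0]) for n in("top","side")}
yaw=-.12
th0=np.array([.664,.048,.654,-.044,.605,-.067,yaw])
for ks in(("top",),("side",),("top","side")):
    ims={k:D[k] for k in ks};best=None
    th=th0
    for it in range(3):
        sim=np.vstack([th]+[th+ (np.eye(7)[i]*(.006 if i<6 else .06)) for i in range(7)])
        s=minimize(cost,th,args=(ims,),method="Nelder-Mead",options=dict(initial_simplex=sim,maxiter=500,xatol=1e-5,fatol=1e-3));th=s.x
    ex=np.array([np.cos(th[6]),np.sin(th[6])]);ey=np.array([-ex[1],ex[0]])
    bg=th[2:4]-th[:2];pg=th[4:6]-th[:2]
    print(ks,round(cost(th0,ims),1),round(s.fun,1),np.round(th,4),"b-g",np.round([bg@ex,bg@ey],4),"p-g",np.round([pg@ex,pg@ey],4))
E
python3 run.py
python3 - <<'E'
from h import *
f=lambda x,y:(200+(x+.5)/6-.5,105+(y+.5)/6-.5)
A=[atz("top",*f(*c),.1) for c in((237,38),(665,88),(183,460),(625,510))]
for a in A: print(np.round(a,4))
for a,b in((0,1),(0,2),(1,3),(2,3)):
    d=A[b]-A[a];print(a,b,np.hypot(d[0],d[1]),np.arctan2(d[1],d[0]))
E
```

```text
[0.8404 0.0832 0.1   ]
[ 0.8136 -0.1203  0.1   ]
[0.6376 0.1101 0.1   ]
[ 0.6112 -0.0972  0.1   ]
0 1 0.20529207063854993 -1.7019339620688263
0 2 0.20456908262238438 3.0097826014290456
1 3 0.20366325942666968 3.027902551154218
2 3 0.20898496701575373 -1.697451445786584Traceback (most recent call last):
  File "run.py", line 10, in <module>
    s=minimize(cost,th,args=(ims,),method="Nelder-Mead",options=dict(initial_simplex=sim,maxiter=500,xatol=1e-5,fatol=1e-3));th=s.x
    res = _minimize_neldermead(fun, x0, args, callback, bounds=bounds,
                               **options)
    fxr = func(xr)
    fx = function(np.copy(x), *(wrapper_args + args))
  File "fit.py", line 23, in cost
    H=hull(n,pts)-np.array([x,y])*S*16
      ~~~~^^^^^^^
  File "fit.py", line 5, in hull
    q=proj(n,np.array(pts)); return cv2.convexHull(((q+.5)*S*16-8).astype(np.int32).reshape(-1,1,2))
  File "h.py", line 12, in proj
    m=r.camera_model(n);c=np.asarray(X)@m["R"].T+m["t"];q=c@m["camera_matrix"].T
ValueError: time passes only in moves, steps and waits
```

```bash
python3 - <<'E'
s=open("h.py").read().replace("def load","CM={n:r.camera_model(n) for n in('top','side')}\ndef load",1).replace("m=r.camera_model(n);","m=CM[n];")
open("h.py","w").write(s)
s=open("fit.py").read().replace("*S*16\n","*S*16;H=H.astype(np.int32)\n")
open("fit.py","w").write(s)
E
python3 run.py; python3 -c "from rig import r;print(r.state()['clock'])"
```

```text
('top',) 281.3 189.3 [ 0.6652  0.0481  0.6513 -0.0432  0.5772 -0.0657 -0.1519] b-g [ 0.     -0.0924] p-g [-0.0698 -0.1258]
('side',) 458.0 381.9 [ 0.6626  0.047   0.6464 -0.0506  0.6542 -0.0431 -0.2693] b-g [ 0.0103 -0.0984] p-g [ 0.0158 -0.0891]
('top', 'side') 739.2 655.3 [ 0.6645  0.048   0.6515 -0.0444  0.6447 -0.0611 -0.1727] b-g [ 0.0031 -0.0932] p-g [-0.0008 -0.1109]
0.1
```

```bash
python3 - <<'E'
from fit import *
for n in W:
    p=load(n+"0.npz")[0];x,y,w,h=W[n];print(n)
    print("\n".join("".join("%4d"%v for v in row) for row in p.max(2)[y+5:y+50:2,x+4:x+62:2]))
E
```

```text
top
 202 195 202 203 201 204 199 205 201 195 193 176 129 147 123  71 119 195 161 149  85 196 199 170 203 202 199 199 200
 202 171 199 202 203 202 200 207 204 200 199 201 203 200 203 209 205 200 203 166 133 100 130 199 202 202 195 198 198
 202 145 204 204 133  72  68  79  85 205 203 202 200 199 204 202 201 201 204 201 203 201 203 206 202 198 202 195 198
  78 150 205 197 145  71  79  82  78 194 200 202 202 199 201 201 201 198 199 203 200 202 205 202 202 201 204 201 200
 161 203 200 146 131  12  15  19  17 194 202 199 202 203 201 202 204 201 202 202 202 110  62 194 202 202 196 199 203
 205 201 207 155 157 130 111  85  68 197 206 203 202 201 202 200 202 197 200 201 207 119  75 194 204 202 112  69 195
 201 201 199 202 202 204 203 205 191 186 192 197 205 202 202 201 201 200 205 148 147  76  75 193 189 200  88  74 195
 204 203 201 210  72  74  73  67 137 183 179 195 200 199 201 200 200 200 153 151 154  78  77 151 151 138  63  76 196
 201 206 145 151  38  60  81  78  90 184 179 195 203 201 200 200 199 203 156 147 156  28  19 154 148 137  73  77 201
 198 205 148 149  77  28  22  12  85 179 17
[... 3590 characters left out ...]
 84  86 126 166 146 110 129 132  88 126 152 117  65  44  38  42  36  53 166 184 173 180 186 184 182 163 128 110 133
  87  76  81 114 166 146  74  40  35  99 123 144 132 101  65  71  44  60 166 184 184 181 183 187 188 162 127 104 121
  88  77  82  84 113 159  85  12  31 152 145 147 153 147 117  88  99 153 180 185 186 184 184 183 185 186 173 161 163
 110  80  82  85  77  94  64   6  32 137 156 146 130 104  85 149 177 184 185 186 184 185 185 179 173 185 174 148 125
 126  99  83  86  75  74  39  18  31 142 135 122 115 137 168 183 184 185 184 184 185 179 163 137 147 151 125 116 116
 145 100 107  95  75  75  42  13  19  77  87 108 139 179 185 185 184 184 185 180 163 136 129 125 115 117 116 116 114
```

```bash
cat > run.py <<'E'
from fit import *
import sys
W.update(top=(242,160,56,34),side=(283,170,42,42))
def fit(D,th0,fixyaw=None,**k):
    th=np.array(th0,float)
    # window weighting
    for it in range(3):
        full=lambda q:np.r_[q[:4],0,0,fixyaw if fixyaw is not None else q[4]]
        f=lambda q:costw(full(q),D,th0,**k)
        q=np.r_[th[:4],th[6]] if fixyaw is None else th[:4]
        sim=np.vstack([q]+[q+np.eye(len(q))[i]*(.005 if i<4 else .06) for i in range(len(q))])
        s=minimize(f,q,method="Nelder-Mead",options=dict(initial_simplex=sim,maxiter=400,xatol=1e-5,fatol=1e-4));th=full(s.x)
    return th,s.fun
def costw(th,D,th0,**k):
    e=0
    for n,im in D.items():
        x,y,w,h=W[n]
        def ren(t,dil=0):
            M=np.zeros((h*S,w*S),np.uint8)
            for pts in model(t,**k)[:4]:
                H=(hull(n,pts)-np.array([x,y])*S*16).astype(np.int32);cv2.fillConvexPoly(M,H,255,shift=4)
            if dil: M=cv2.dilate(M,np.ones((dil,dil)))
            return cv2.resize(M,(w,h),interpolation=cv2.INTER_AREA)/255.
        key=(n,tuple(th0))
        if key not in MK: MK[key]=ren(th0,dil=6*S)>.5
        e+=(((ren(th)-im[y:y+h,x:x+w])**2)*MK[key]).sum()
    return e
MK={}
def darks(ps): return {"top":np.clip((150-ps["top"].max(2).astype(float))/65,0,1),"side":np.clip((112-ps["side"].max(2).astype(float))/60,0,1)}
if __name__=="__main__":
    D=darks({n:load(n+"0.npz")[0] for n in("top","side")})
    th0=[.665,.048,.652,-.044,0,0,-.126]
    for ks in(("top",),("side",),("top","side")):
      for fy in(None,-.126):
        ims={k:D[k] for k in ks}
        th,e=fit(ims,th0,fy)
        ex=np.array([np.cos(th[6]),np.sin(th[6])]);ey=np.array([-ex[1],ex[0]]);bg=th[2:4]-th[:2]
        print(ks,fy,round(costw(np.array(th0),ims,th0),1),round(e,1),np.round(th,4),"b-g",np.round([bg@ex,bg@ey],4))
    # gate post
    for n,w in(("top",(285,190,20,20)),("side",(290,200,20,35))):
        p=load(n+"0.npz")[0];x,y,ww,h=w
        v,u=np.where(p[y:y+h,x:x+ww].max(2)<58);print(n,len(u),u.min()+x,u.max()+x,v.min()+y,v.max()+y,"cen",u.mean()+x,v.mean()+y)
    for c in([.605,-.067],[.600,-.067]):
        print([ (n,np.round(proj(n,[[*c,.152],[*c,.08]]),1).tolist()) for n in CM])
E
python3 run.py
```

```text
('top',) None 25.4 21.4 [ 0.6652  0.0483  0.6517 -0.0433  0.      0.     -0.1399] b-g [-0.0007 -0.0925]
('top',) -0.126 25.4 21.7 [ 0.6654  0.0484  0.6516 -0.0432  0.      0.     -0.126 ] b-g [-0.0022 -0.0926]
('side',) None 96.8 54.6 [ 0.6624  0.0471  0.646  -0.0496  0.      0.     -0.3139] b-g [ 0.0142 -0.097 ]
('side',) -0.126 96.8 63.0 [ 0.6619  0.0474  0.645  -0.0504  0.      0.     -0.126 ] b-g [-0.0044 -0.0992]
('top', 'side') None 122.2 112.8 [ 0.665   0.0482  0.6495 -0.0432  0.      0.     -0.1889] b-g [ 0.0019 -0.0927]
('top', 'side') -0.126 122.2 117.6 [ 0.6645  0.0481  0.6513 -0.0436  0.      0.     -0.126 ] b-g [-0.0016 -0.0927]
top 45 289 298 195 205 cen 293.1777777777778 200.84444444444443
side 88 298 303 205 223 cen 300.27272727272725 214.5568181818182
[('top', [[294.0, 189.4], [292.7, 192.8]]), ('side', [[308.1, 201.7], [307.8, 220.3]])]
[('top', [[294.1, 191.2], [292.8, 194.6]]), ('side', [[306.9, 202.4], [306.6, 221.0]])]
```

```bash
python3 - <<'E'
from h import *
p,d=load("top0.npz");P=cloud("top",d);z=P[...,2]
f=lambda x,y:(200+(x+.5)/6-.5,105+(y+.5)/6-.5)
print("vial cap",atz("top",*f(223,345),.142), P[160:168,234:242,2].round(3).tolist()[3])
print("post",atz("top",293.8,198.4,.152))
b=P[200:216,170:195];m=b[...,2]>.06;q=b[m];print("bottle",q.min(0),q.max(0)); t=q[q[:,2]<.1];print(t[:,:2].mean(0)); t=q[q[:,2]>.115];print("neck",t.mean(0),len(t))
q=P[193:212,312:350];q=q[q[...,2]>.012];print("cuv",q.min(0),q.max(0))
print("detent",P[178:190,205:230].reshape(-1,3)[(P[178:190,205:230,2]>.09).ravel()].mean(0))
E
```

```text
vial cap [0.68392668 0.08817274 0.142     ] [0.14, 0.147, 0.141, 0.144, 0.147, 0.145, 0.142, 0.098]
post [ 0.58047888 -0.065921    0.152     ]
bottle [0.54459243 0.22282614 0.06015458] [0.5888852  0.28304436 0.1380295 ]
[0.56341778 0.24573436]
neck [0.5687171  0.25354671 0.1294292 ] 96
cuv [ 0.56281208 -0.22092533  0.01201037] [ 0.60423834 -0.14398847  0.04341539]
detent [0.63061306 0.14403375 0.10890649]
```

Emit:
arm_command --commands '[{"dx":4,"dy":-4,"dz":1,"rz":-0.15},{"dx":4,"dy":-4,"dz":1,"rz":-0.15},{"dx":4,"dy":-4,"rz":-0.15},{"dx":4,"dy":-4,"rz":-0.15},{"dx":4,"dy":-4,"rz":-0.15},{"dx":4,"dy":-4,"rz":-0.15},{"dx":4,"dy":-4,"rz":-0.15},{"dx":4,"dy":-4,"rz":-0.15},{"dx":4,"dy":-4,"rz":-0.15},{"dx":4,"dy":-4,"rz":-0.07}]' --grip 6.4 --squeeze 25

```text
$.commands[0]: bad value
```

Emit:
arm_command --commands '[{"dx":4.0,"dy":-4.0,"dz":1.0,"rx":0.0,"ry":0.0,"rz":-0.14}]' --grip 6.4 --squeeze 25

```text
clock: 0.2
tcp_pos: [0.1744, 0.4718, 0.2383]
eef_rot: [-0.001, 0.203, 0.979, -0.001]
wrist_force: [1.8, -0.6, 0.3]
opening: 0.0732
```

Emit:
arm_command --commands '[{"dx":4,"dy":-4,"dz":0,"rx":0,"ry":0,"rz":-0.14},{"dx":4,"dy":-4,"dz":0,"rx":0,"ry":0,"rz":-0.14},{"dx":4,"dy":-4,"dz":0,"rx":0,"ry":0,"rz":-0.14},{"dx":4,"dy":-4,"dz":0,"rx":0,"ry":0,"rz":-0.14},{"dx":4,"dy":-4,"dz":0,"rx":0,"ry":0,"rz":-0.14},{"dx":4,"dy":-4,"dz":0,"rx":0,"ry":0,"rz":-0.14},{"dx":4,"dy":-4,"dz":0,"rx":0,"ry":0,"rz":-0.14},{"dx":4,"dy":-4,"dz":0,"rx":0,"ry":0,"rz":-0.14},{"dx":4,"dy":-4,"dz":0,"rx":0,"ry":0,"rz":-0.14},{"dx":4,"dy":-2,"dz":0,"rx":0,"ry":0,"rz":0}]'

```text
clock: 1.2
tcp_pos: [0.5338, 0.125, 0.2378]
eef_rot: [-0.002, 0.759, 0.651, -0.001]
wrist_force: [1.1, 0.9, 0.5]
opening: 0.0641
```

Emit:
arm_command --commands '[{"dx":4,"dy":-2.5,"dz":0,"rx":0,"ry":0,"rz":0.03},{"dx":4,"dy":-2.5,"dz":0,"rx":0,"ry":0,"rz":0},{"dx":4,"dy":-2.0,"dz":0,"rx":0,"ry":0,"rz":0},{"dx":1.5,"dy":-1,"dz":-2,"rx":0,"ry":0,"rz":0},{"dx":0,"dy":0,"dz":-2,"rx":0,"ry":0,"rz":0},{"dx":0,"dy":0,"dz":0,"rx":0,"ry":0,"rz":0}]'

```text
clock: 1.8
tcp_pos: [0.6774, 0.035, 0.1925]
eef_rot: [-0.002, 0.751, 0.66, -0.001]
wrist_force: [-0.1, 0.0, 0.1]
opening: 0.0641
```

Emit:
arm_command --commands '[{"dx":-1.2,"dy":1.3,"dz":-1,"rx":0,"ry":0,"rz":0},{"dx":0,"dy":0,"dz":0,"rx":0,"ry":0,"rz":0}]'

```text
clock: 2.0
tcp_pos: [0.6645, 0.0481, 0.1821]
eef_rot: [-0.003, 0.751, 0.66, -0.002]
wrist_force: [-0.1, -0.1, -1.1]
opening: 0.0641
```

```bash
python3 - <<'E'
from h import *
for n in("top","side"):
    p,d=r.read_camera(n); np.savez(f"{n}1.npz",p=p,d=d)
a=load("top1.npz")[0][125:215,230:325,::-1];b=load("side1.npz")[0][130:230,265:345,::-1]
f=lambda c:cv2.resize(c,(395,int(c.shape[0]*395/c.shape[1])),interpolation=cv2.INTER_CUBIC)
a,b=f(a),f(b);o=np.zeros((max(len(a),len(b)),800,3),np.uint8);o[:len(a),:395]=a;o[:len(b),400:795]=b
cv2.imwrite("pics/c1.png",o);s=r.state();print(s["tcp_pos"],s["eef_rot"],s["clock"])
E
```

```text
[0.66677668 0.04691757 0.18405213] [-1.06395552e-03  7.51596241e-01  6.59622205e-01 -7.10611098e-04] 2.1
```

View pics/c1.png

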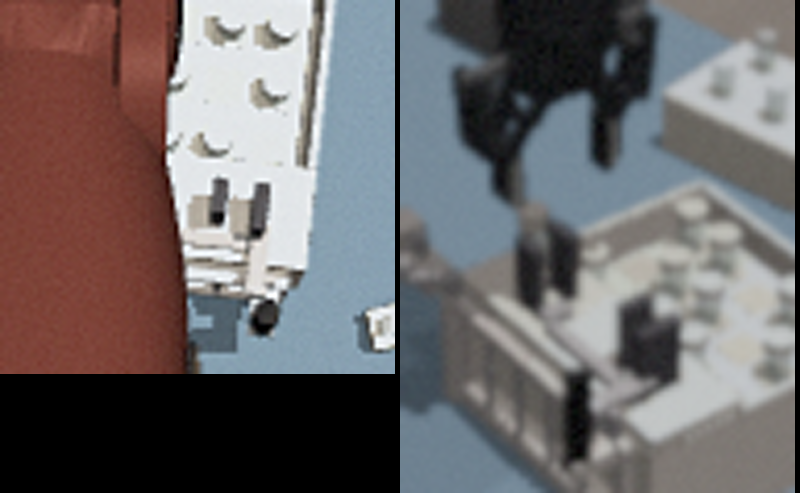

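Emit:
arm_command --commands '[{"dx":-0.4,"dy":0.1,"dz":-2,"rx":0,"ry":0,"rz":0},{"dx":0,"dy":0,"dz":-2,"rx":0,"ry":0,"rz":0},{"dx":0,"dy":0,"dz":-1,"rx":0,"ry":0,"rz":0},{"dx":0,"dy":0,"dz":0,"rx":0,"ry":0,"rz":0},{"dx":0,"dy":0,"dz":0,"rx":0,"ry":0,"rz":0}]'

```text
clock: 2.6
tcp_pos: [0.6669, 0.0471, 0.1395]
eef_rot: [0.003, 0.751, 0.66, 0.003]
wrist_force: [0.4, 0.2, -0.5]
opening: 0.0636
```

Emit:
arm_command --commands '[{"dx":-0.3,"dy":0.1,"dz":-1.8,"rx":0,"ry":0,"rz":0},{"dx":0,"dy":0,"dz":0,"rx":0,"ry":0,"rz":0},{"dx":0,"dy":0,"dz":0,"rx":0,"ry":0,"rz":0}]'

```text
clock: 2.9
tcp_pos: [0.6664, 0.0478, 0.1252]
eef_rot: [0.005, 0.751, 0.66, 0.005]
wrist_force: [0.3, -0.8, 0.3]
opening: 0.064
```

Emit:
arm_command --commands '[{"dx":-0.2,"dy":0,"dz":-0.4,"rx":0,"ry":0,"rz":0},{"dx":0,"dy":0,"dz":0,"rx":0,"ry":0,"rz":0},{"dx":0,"dy":0,"dz":0,"rx":0,"ry":0,"rz":0},{"dx":0,"dy":0,"dz":0,"rx":0,"ry":0,"rz":0},{"dx":0,"dy":0,"dz":0,"rx":0,"ry":0,"rz":0}]' --grip 3.8

```text
clock: 3.4
tcp_pos: [0.6644, 0.0477, 0.1233]
eef_rot: [0.005, 0.751, 0.66, 0.005]
wrist_force: [-0.6, -0.4, -0.4]
opening: 0.0378
```

Emit:
arm_command --commands '[{"dx":0,"dy":0,"dz":0,"rx":0,"ry":0,"rz":0},{"dx":0,"dy":0,"dz":0,"rx":0,"ry":0,"rz":0}]' --grip 3.0

```text
clock: 3.6
tcp_pos: [0.6639, 0.0478, 0.1235]
eef_rot: [0.004, 0.751, 0.66, 0.005]
wrist_force: [-1.5, 0.1, -0.3]
opening: 0.03
```

Emit:
arm_command --commands '[{"dx":0,"dy":0,"dz":0,"rx":0,"ry":0,"rz":0},{"dx":0,"dy":0,"dz":0,"rx":0,"ry":0,"rz":0},{"dx":0,"dy":0,"dz":0,"rx":0,"ry":0,"rz":0}]' --grip 2.4

```text
clock: 3.9
tcp_pos: [0.6654, 0.0477, 0.1239]
eef_rot: [0.005, 0.752, 0.66, 0.006]
wrist_force: [0.5, -0.0, 0.5]
opening: 0.0252
```

```bash
python3 - <<'E'
from h import *
p,d=r.read_camera("side"); np.savez("side2.npz",p=p,d=d)
crop(p,"pics/c2.png",270,150,75,70,8);s=r.state();print(s)
E
```

```text
{'clock': 3.95, 'joints': array([-3.80252966e-02,  6.16510708e-01,  7.73138007e-02,  1.01620490e+00,
        3.17670390e-05,  1.66279431e+00]), 'joint_velocities': array([ 0.00039366, -0.00107874, -0.00078413, -0.001903  , -0.0007028 ,
       -0.00030656]), 'joint_efforts': array([ 4.60377883e-02, -7.38561273e+01,  3.24971581e+01, -7.73699339e-01,
       -1.34780332e-01, -8.38926109e-02]), 'tcp_pos': array([0.66541009, 0.04764842, 0.12390364]), 'eef_rot': array([0.00528236, 0.75152846, 0.65965576, 0.00559853]), 'wrist_force': array([1.07154927, 0.08528422, 0.3135751 ]), 'ft_torque': array([ 0.19619686,  0.70155399, -0.05068398]), 'opening': 0.0250633777414927}
```

View pics/c2.png

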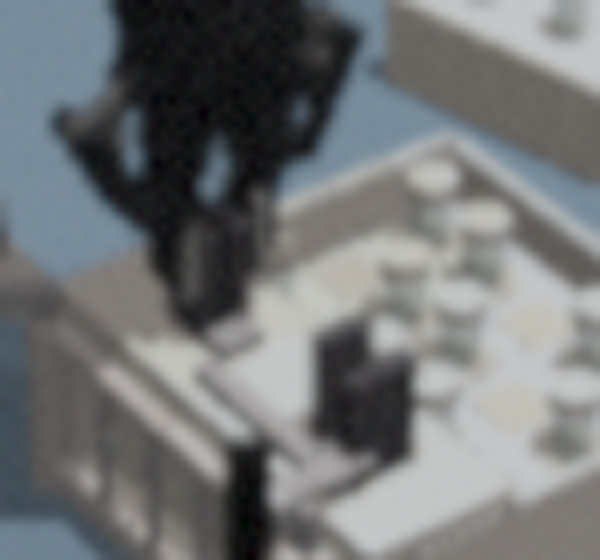

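Emit:
arm_command --commands '[{"dx":0,"dy":0,"dz":0,"rx":0,"ry":0,"rz":0},{"dx":0,"dy":0,"dz":0,"rx":0,"ry":0,"rz":0},{"dx":0,"dy":0,"dz":0,"rx":0,"ry":0,"rz":0}]' --grip 1.8 --squeeze 40

```text
clock: 4.25
tcp_pos: [0.6655, 0.0477, 0.124]
eef_rot: [0.005, 0.752, 0.66, 0.006]
wrist_force: [1.2, -0.0, 0.5]
opening: 0.0246
```

Emit:
arm_command --commands '[{"dx":0,"dy":0,"dz":0,"rx":0,"ry":0,"rz":0},{"dx":0,"dy":0,"dz":0,"rx":0,"ry":0,"rz":0},{"dx":0,"dy":0,"dz":0,"rx":0,"ry":0,"rz":0},{"dx":0,"dy":0,"dz":0,"rx":0,"ry":0,"rz":0}]' --grip 5.8

```text
clock: 4.65
tcp_pos: [0.666, 0.0475, 0.1241]
eef_rot: [0.006, 0.751, 0.66, 0.006]
wrist_force: [-0.2, 0.1, 0.1]
opening: 0.0579
```

Emit:
arm_command --commands '[{"dx":0,"dy":0,"dz":3,"rx":0,"ry":0,"rz":0},{"dx":0,"dy":0,"dz":3,"rx":0,"ry":0,"rz":0},{"dx":0,"dy":0,"dz":1,"rx":0,"ry":0,"rz":0},{"dx":0,"dy":0,"dz":0,"rx":0,"ry":0,"rz":0.143},{"dx":0,"dy":-1,"dz":0,"rx":0,"ry":0,"rz":0.143},{"dx":0,"dy":-1,"dz":0,"rx":0,"ry":0,"rz":0.143},{"dx":-0.2,"dy":-1,"dz":0,"rx":0,"ry":0,"rz":0.143},{"dx":-0.2,"dy":-1,"dz":0,"rx":0,"ry":0,"rz":0.143},{"dx":-0.2,"dy":-1,"dz":0,"rx":0,"ry":0,"rz":0.143},{"dx":-0.2,"dy":-1,"dz":0,"rx":0,"ry":0,"rz":0.143},{"dx":-0.2,"dy":-1,"dz":0,"rx":0,"ry":0,"rz":0.143},{"dx":-0.2,"dy":-1,"dz":0,"rx":0,"ry":0,"rz":0.143},{"dx":0,"dy":-1,"dz":0,"rx":0,"ry":0,"rz":0.143},{"dx":0,"dy":0,"dz":0,"rx":0,"ry":0,"rz":0.143},{"dx":0,"dy":0,"dz":0,"rx":0,"ry":0,"rz":0},{"dx":0,"dy":0,"dz":0,"rx":0,"ry":0,"rz":0}]' --grip 6.4

```text
clock: 6.25
tcp_pos: [0.6519, -0.0458, 0.1884]
eef_rot: [-0.002, 0.033, 0.999, 0.008]
wrist_force: [-0.8, -0.0, 0.2]
opening: 0.0641
```

Emit:
arm_command --commands '[{"dx":0.1,"dy":-0.3,"dz":-2,"rx":0,"ry":0,"rz":-0.06},{"dx":0,"dy":0,"dz":0,"rx":0,"ry":0,"rz":0},{"dx":0,"dy":0,"dz":0,"rx":0,"ry":0,"rz":0}]'

```text
clock: 6.55
tcp_pos: [0.6531, -0.0481, 0.1682]
eef_rot: [-0.002, 0.068, 0.998, 0.008]
wrist_force: [-0.4, 0.2, -0.1]
opening: 0.0642
```

```bash
python3 - <<'E'
from h import *
for n in("top","side"):
    p,d=r.read_camera(n); np.savez(f"{n}3.npz",p=p,d=d)
a=load("top3.npz")[0][125:215,230:325,::-1];b=load("side3.npz")[0][130:230,265:345,::-1]
f=lambda c:cv2.resize(c,(395,int(c.shape[0]*395/c.shape[1])),interpolation=cv2.INTER_CUBIC)
a,b=f(a),f(b);o=np.zeros((max(len(a),len(b)),800,3),np.uint8);o[:len(a),:395]=a;o[:len(b),400:795]=b
cv2.imwrite("pics/c3.png",o);s=r.state();print(s["tcp_pos"],s["eef_rot"],s["clock"])
E
```

```text
[ 0.65296307 -0.04813561  0.16813036] [-0.00165627  0.06743993  0.99769267  0.00764576] 6.65
```

View pics/c3.png

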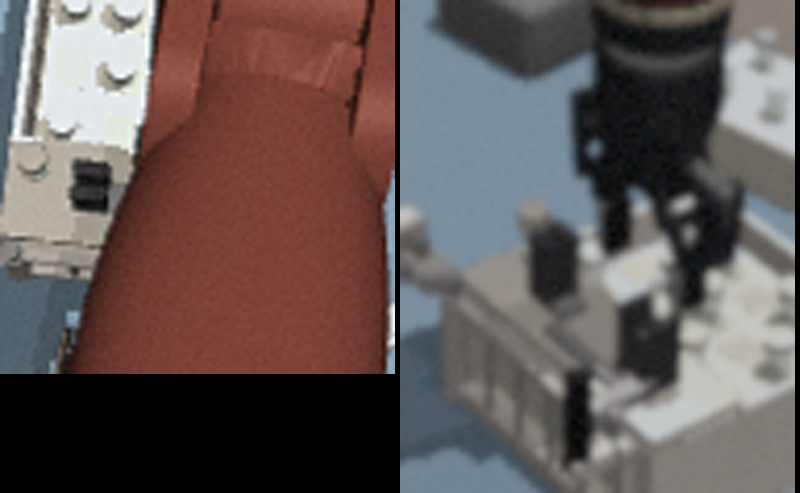

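Emit:
arm_command --commands '[{"dx":0,"dy":0,"dz":-2.5,"rx":0,"ry":0,"rz":0},{"dx":0,"dy":0,"dz":-2,"rx":0,"ry":0,"rz":0},{"dx":0,"dy":0,"dz":0,"rx":0,"ry":0,"rz":0},{"dx":0,"dy":0,"dz":0,"rx":0,"ry":0,"rz":0}]'

```text
clock: 7.05
tcp_pos: [0.655, -0.0478, 0.1261]
eef_rot: [0.001, 0.067, 0.998, 0.007]
wrist_force: [-0.5, 1.0, 1.2]
opening: 0.064
```

Emit:
arm_command --commands '[{"dx":-0.1,"dy":0.3,"dz":-0.2,"rx":0,"ry":0,"rz":0},{"dx":0,"dy":0,"dz":0,"rx":0,"ry":0,"rz":0},{"dx":0,"dy":0,"dz":0,"rx":0,"ry":0,"rz":0},{"dx":0,"dy":0,"dz":0,"rx":0,"ry":0,"rz":0}]' --grip 3.6 --squeeze 25

```text
clock: 7.45
tcp_pos: [0.655, -0.0458, 0.1273]
eef_rot: [0.003, 0.067, 0.998, 0.006]
wrist_force: [-0.5, -0.8, -0.9]
opening: 0.0362
```

Emit:
arm_command --commands '[{"dx":0,"dy":0,"dz":0,"rx":0,"ry":0,"rz":0},{"dx":0,"dy":0,"dz":0,"rx":0,"ry":0,"rz":0},{"dx":0,"dy":0,"dz":0,"rx":0,"ry":0,"rz":0}]' --grip 2.4

```text
clock: 7.75
tcp_pos: [0.6554, -0.0439, 0.1282]
eef_rot: [0.003, 0.066, 0.998, 0.008]
wrist_force: [-0.2, -0.1, 0.0]
opening: 0.0254
```

Emit:
arm_command --commands '[{"dx":0,"dy":0,"dz":0,"rx":0,"ry":0,"rz":0},{"dx":0,"dy":0,"dz":0,"rx":0,"ry":0,"rz":0},{"dx":0,"dy":0,"dz":0,"rx":0,"ry":0,"rz":0}]' --grip 1.8 --squeeze 40

```text
clock: 8.05
tcp_pos: [0.6554, -0.0438, 0.1283]
eef_rot: [0.003, 0.066, 0.998, 0.008]
wrist_force: [0.2, 1.3, 0.8]
opening: 0.0249
```

Emit:
arm_command --commands '[{"dx":0,"dy":0,"dz":0,"rx":0,"ry":0,"rz":0},{"dx":0,"dy":0,"dz":0,"rx":0,"ry":0,"rz":0},{"dx":0,"dy":0,"dz":0,"rx":0,"ry":0,"rz":0},{"dx":0,"dy":0,"dz":0,"rx":0,"ry":0,"rz":0},{"dx":0,"dy":0,"dz":3,"rx":0,"ry":0,"rz":0},{"dx":0,"dy":0,"dz":3,"rx":0,"ry":0,"rz":0},{"dx":0,"dy":0,"dz":0,"rx":0,"ry":0,"rz":0.142},{"dx":-1,"dy":-0.2,"dz":0,"rx":0,"ry":0,"rz":0.142},{"dx":-1,"dy":-0.4,"dz":0,"rx":0,"ry":0,"rz":0.142},{"dx":-1,"dy":-0.4,"dz":0,"rx":0,"ry":0,"rz":0.142},{"dx":-1,"dy":-0.4,"dz":0,"rx":0,"ry":0,"rz":0.142},{"dx":-1,"dy":-0.4,"dz":0,"rx":0,"ry":0,"rz":0.142},{"dx":-1,"dy":-0.4,"dz":0,"rx":0,"ry":0,"rz":0.142},{"dx":-1,"dy":0,"dz":0,"rx":0,"ry":0,"rz":0.142},{"dx":0,"dy":0,"dz":0,"rx":0,"ry":0,"rz":0.142},{"dx":0,"dy":0,"dz":0,"rx":0,"ry":0,"rz":0.142},{"dx":0,"dy":0,"dz":0,"rx":0,"ry":0,"rz":0},{"dx":0,"dy":0,"dz":0,"rx":0,"ry":0,"rz":0}]' --grip 5.8

```text
clock: 9.85
tcp_pos: [0.5841, -0.0652, 0.1921]
eef_rot: [-0.001, -0.621, 0.783, 0.009]
wrist_force: [0.0, -0.5, 0.0]
opening: 0.0577
```

Emit:
arm_command --commands '[{"dx":-0.4,"dy":-0.1,"dz":-2,"rx":0,"ry":0,"rz":-0.055},{"dx":0,"dy":0,"dz":0,"rx":0,"ry":0,"rz":0},{"dx":0,"dy":0,"dz":0,"rx":0,"ry":0,"rz":0}]' --grip 5

```text
clock: 10.15
tcp_pos: [0.5809, -0.0662, 0.1726]
eef_rot: [-0.0, -0.596, 0.803, 0.009]
wrist_force: [-0.6, 1.0, -0.7]
opening: 0.0496
```

```bash
python3 - <<'E'
from h import *
for n in("top","side"):
    p,d=r.read_camera(n); np.savez(f"{n}4.npz",p=p,d=d)
a=load("top4.npz")[0][125:215,230:325,::-1];b=load("side4.npz")[0][130:230,265:345,::-1]
f=lambda c:cv2.resize(c,(395,int(c.shape[0]*395/c.shape[1])),interpolation=cv2.INTER_CUBIC)
a,b=f(a),f(b);o=np.zeros((max(len(a),len(b)),800,3),np.uint8);o[:len(a),:395]=a;o[:len(b),400:795]=b
cv2.imwrite("pics/c4.png",o);s=r.state();print(s["tcp_pos"],s["eef_rot"],s["clock"])
E
```

```text
[ 0.58075811 -0.06620166  0.17253374] [-1.48750555e-04 -5.96085151e-01  8.02871963e-01  8.89279082e-03] 10.25
```

View pics/c4.png

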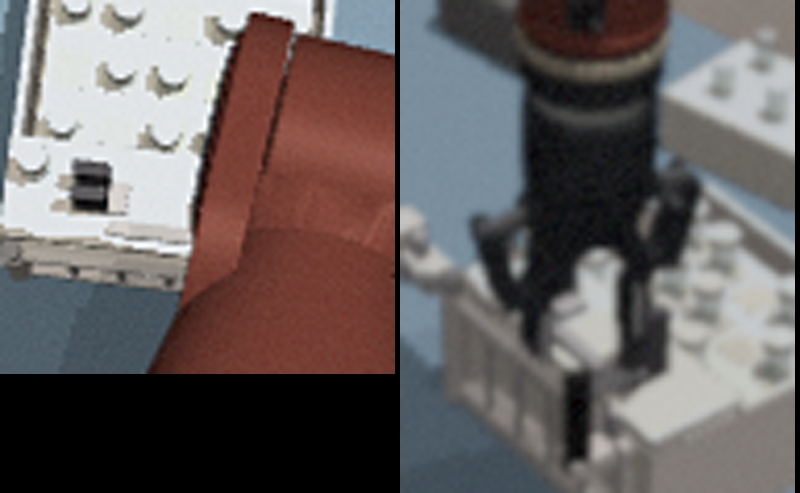

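Emit:
arm_command --commands '[{"dx":-0.2,"dy":0.1,"dz":-2.5,"rx":0,"ry":0,"rz":0},{"dx":0,"dy":0,"dz":-2,"rx":0,"ry":0,"rz":0},{"dx":0,"dy":0,"dz":0,"rx":0,"ry":0,"rz":0},{"dx":0,"dy":0,"dz":0,"rx":0,"ry":0,"rz":0}]'

```text
clock: 10.65
tcp_pos: [0.5813, -0.0655, 0.1299]
eef_rot: [0.002, -0.596, 0.803, 0.007]
wrist_force: [-0.7, -0.9, -0.9]
opening: 0.0497
```

Emit:
arm_command --commands '[{"dx":0,"dy":0,"dz":-0.1,"rx":0,"ry":0,"rz":0},{"dx":0,"dy":0,"dz":0,"rx":0,"ry":0,"rz":0},{"dx":0,"dy":0,"dz":0,"rx":0,"ry":0,"rz":0},{"dx":0,"dy":0,"dz":0,"rx":0,"ry":0,"rz":0},{"dx":0,"dy":0,"dz":0,"rx":0,"ry":0,"rz":0}]' --grip 1.4 --squeeze 30

```text
clock: 11.15
tcp_pos: [0.5775, -0.0645, 0.1312]
eef_rot: [-0.001, -0.596, 0.803, 0.01]
wrist_force: [-0.9, 0.7, -6.1]
opening: 0.0165
```

Emit:
arm_command --commands '[{"dx":0,"dy":0,"dz":0,"rx":0,"ry":0,"rz":0},{"dx":0,"dy":0,"dz":0,"rx":0,"ry":0,"rz":0},{"dx":0,"dy":0,"dz":-1.2,"rx":0,"ry":0,"rz":0},{"dx":0,"dy":0,"dz":0,"rx":0,"ry":0,"rz":0},{"dx":0,"dy":0,"dz":0,"rx":0,"ry":0,"rz":0}]' --grip 3.2

```text
clock: 11.65
tcp_pos: [0.5802, -0.0652, 0.1201]
eef_rot: [0.001, -0.596, 0.803, 0.007]
wrist_force: [-0.0, -0.1, 1.0]
opening: 0.0321
```

Emit:
arm_command --commands '[{"dx":0,"dy":0,"dz":-0.2,"rx":0,"ry":0,"rz":0},{"dx":0,"dy":0,"dz":0,"rx":0,"ry":0,"rz":0},{"dx":0,"dy":0,"dz":0,"rx":0,"ry":0,"rz":0},{"dx":0,"dy":0,"dz":0,"rx":0,"ry":0,"rz":0}]' --grip 1.0 --squeeze 40

```text
clock: 12.05
tcp_pos: [0.5778, -0.0645, 0.1182]
eef_rot: [-0.0, -0.596, 0.803, 0.009]
wrist_force: [-2.5, 0.9, 0.8]
opening: 0.0169
```

```bash
cat > plan.py <<'E'
# arc plan: from measured post p0 at angle a0 about hinge, give incremental rows
import numpy as np
yaw=-.126;ex=np.array([np.cos(yaw),np.sin(yaw)]);ey=np.array([-ex[1],ex[0]])
def plan(p0,N,st,a0=0.):
    r0=-.028*ex-.175*ey
    R=lambda a:np.array([[np.cos(a),np.sin(a)],[-np.sin(a),np.cos(a)]])
    h=p0-R(a0)@r0;print("hinge",h.round(4))
    for i in range(N+1):
        a=a0+i*st;p=h+R(a)@r0;q=h+R(a+st)@r0
        print(round(a,3),p.round(4),"d cm",((q-p)*100).round(2))
E
python3 -c "
from plan import *
plan(np.array([.5775,-.0645]),17,.1)"
```

```text
hinge [0.6273 0.1056]
0.0 [ 0.5775 -0.0645] d cm [-1.67  0.58]
0.1 [ 0.5608 -0.0587] d cm [-1.61  0.75]
0.2 [ 0.5447 -0.0512] d cm [-1.52  0.9 ]
0.3 [ 0.5295 -0.0422] d cm [-1.43  1.05]
0.4 [ 0.5152 -0.0317] d cm [-1.31  1.19]
0.5 [ 0.502  -0.0198] d cm [-1.19  1.31]
0.6 [ 0.4902 -0.0067] d cm [-1.05  1.43]
0.7 [0.4796 0.0076] d cm [-0.9   1.52]
0.8 [0.4706 0.0228] d cm [-0.75  1.61]
0.9 [0.4631 0.0388] d cm [-0.58  1.67]
1.0 [0.4572 0.0556] d cm [-0.41  1.72]
1.1 [0.4531 0.0728] d cm [-0.24  1.76]
1.2 [0.4507 0.0903] d cm [-0.06  1.77]
1.3 [0.4501 0.1081] d cm [0.11 1.77]
1.4 [0.4512 0.1257] d cm [0.29 1.75]
1.5 [0.4541 0.1432] d cm [0.46 1.71]
1.6 [0.4587 0.1603] d cm [0.63 1.66]
1.7 [0.465  0.1769] d cm [0.79 1.58]
```

Emit:
arm_command --commands '[{"dx":-0.84,"dy":0.28,"dz":0,"rx":0,"ry":0,"rz":-0.05},{"dx":-0.83,"dy":0.32,"dz":0,"rx":0,"ry":0,"rz":-0.05},{"dx":-0.81,"dy":0.36,"dz":0,"rx":0,"ry":0,"rz":-0.05},{"dx":-0.79,"dy":0.4,"dz":0,"rx":0,"ry":0,"rz":-0.05},{"dx":-0.77,"dy":0.44,"dz":0,"rx":0,"ry":0,"rz":-0.05},{"dx":-0.75,"dy":0.47,"dz":0,"rx":0,"ry":0,"rz":-0.05},{"dx":0,"dy":0,"dz":0,"rx":0,"ry":0,"rz":0}]' --squeeze 45

```text
clock: 12.75
tcp_pos: [0.5315, -0.0434, 0.1182]
eef_rot: [0.002, -0.465, 0.885, 0.005]
wrist_force: [-0.2, -0.1, -2.8]
opening: 0.0167
```

Emit:
arm_command --commands '[{"dx":-0.74,"dy":0.5,"dz":0,"rx":0,"ry":0,"rz":-0.05},{"dx":-0.7,"dy":0.54,"dz":0,"rx":0,"ry":0,"rz":-0.05},{"dx":-0.67,"dy":0.58,"dz":0,"rx":0,"ry":0,"rz":-0.05},{"dx":-0.64,"dy":0.61,"dz":0,"rx":0,"ry":0,"rz":-0.05},{"dx":-0.61,"dy":0.64,"dz":0,"rx":0,"ry":0,"rz":-0.05},{"dx":-0.58,"dy":0.67,"dz":0,"rx":0,"ry":0,"rz":-0.05},{"dx":0,"dy":0,"dz":0,"rx":0,"ry":0,"rz":0}]'

```text
clock: 13.45
tcp_pos: [0.493, -0.0097, 0.1182]
eef_rot: [0.002, -0.328, 0.945, 0.003]
wrist_force: [-1.4, -1.4, -1.4]
opening: 0.0171
```

```bash
python3 - <<'E'
from h import *
for n in("top","side"):
    p,d=r.read_camera(n); np.savez(f"{n}5.npz",p=p,d=d)
a=load("top5.npz")[0][125:245,200:325,::-1];b=load("side5.npz")[0][130:250,245:345,::-1]
f=lambda c:cv2.resize(c,(395,int(c.shape[0]*395/c.shape[1])),interpolation=cv2.INTER_CUBIC)
a,b=f(a),f(b);o=np.zeros((max(len(a),len(b)),800,3),np.uint8);o[:len(a),:395]=a;o[:len(b),400:795]=b
cv2.imwrite("pics/c5.png",o);s=r.state();print(s["tcp_pos"],s["eef_rot"],s["clock"],s["joints"],s["wrist_force"])
E
```

```text
[ 0.49351519 -0.01031972  0.11816133] [ 0.00243353 -0.32829135  0.94456969  0.00264078] 13.55 [-0.17376886  0.32795841 -0.42195982  0.81919658  0.00698256 -0.84275567] [-3.42991854 -1.77546203  1.04138069]
```

View pics/c5.png

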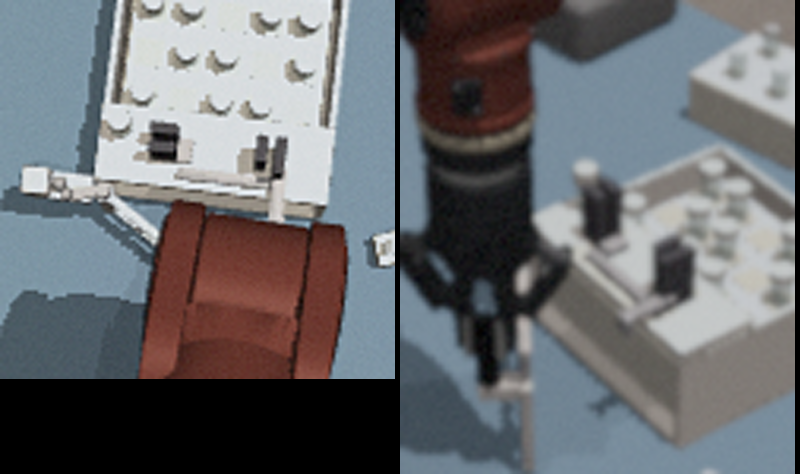

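Emit:
arm_command --commands '[{"dx":-0.6,"dy":0.75,"dz":0,"rx":0,"ry":0,"rz":-0.05},{"dx":-0.55,"dy":0.75,"dz":0,"rx":0,"ry":0,"rz":-0.05},{"dx":-0.5,"dy":0.8,"dz":0,"rx":0,"ry":0,"rz":-0.05},{"dx":-0.45,"dy":0.8,"dz":0,"rx":0,"ry":0,"rz":-0.05},{"dx":-0.4,"dy":0.8,"dz":0,"rx":0,"ry":0,"rz":-0.05},{"dx":-0.35,"dy":0.85,"dz":0,"rx":0,"ry":0,"rz":-0.05},{"dx":0,"dy":0,"dz":0,"rx":0,"ry":0,"rz":0}]' --squeeze 60

```text
clock: 14.25
tcp_pos: [0.4663, 0.0322, 0.1182]
eef_rot: [0.0, -0.183, 0.983, -0.001]
wrist_force: [-2.4, 3.0, 3.2]
opening: 0.0166
```

Emit:
arm_command --commands '[{"dx":-0.32,"dy":0.83,"dz":0,"rx":0,"ry":0,"rz":-0.045},{"dx":-0.27,"dy":0.85,"dz":0,"rx":0,"ry":0,"rz":-0.045},{"dx":-0.23,"dy":0.86,"dz":0,"rx":0,"ry":0,"rz":-0.045},{"dx":-0.19,"dy":0.87,"dz":0,"rx":0,"ry":0,"rz":-0.045},{"dx":-0.14,"dy":0.88,"dz":0,"rx":0,"ry":0,"rz":-0.045},{"dx":-0.1,"dy":0.88,"dz":0,"rx":0,"ry":0,"rz":-0.045},{"dx":-0.05,"dy":0.89,"dz":0,"rx":0,"ry":0,"rz":-0.045},{"dx":0,"dy":0,"dz":0,"rx":0,"ry":0,"rz":0}]'

```text
clock: 15.05
tcp_pos: [0.4511, 0.0906, 0.1182]
eef_rot: [-0.005, -0.028, 1.0, -0.002]
wrist_force: [-4.7, -2.1, 2.7]
opening: 0.0163
```

Emit:
arm_command --commands '[{"dx":-0.01,"dy":0.89,"dz":0,"rx":0,"ry":0,"rz":-0.05},{"dx":0.03,"dy":0.89,"dz":0,"rx":0,"ry":0,"rz":-0.05},{"dx":0.08,"dy":0.88,"dz":0,"rx":0,"ry":0,"rz":-0.05},{"dx":0.12,"dy":0.88,"dz":0,"rx":0,"ry":0,"rz":-0.05},{"dx":0.17,"dy":0.87,"dz":0,"rx":0,"ry":0,"rz":-0.05},{"dx":0.21,"dy":0.86,"dz":0,"rx":0,"ry":0,"rz":-0.05},{"dx":0.25,"dy":0.84,"dz":0,"rx":0,"ry":0,"rz":-0.05},{"dx":0.3,"dy":0.83,"dz":0,"rx":0,"ry":0,"rz":-0.05},{"dx":0,"dy":0,"dz":0,"rx":0,"ry":0,"rz":0},{"dx":0,"dy":0,"dz":0,"rx":0,"ry":0,"rz":0}]'

```text
clock: 16.05
tcp_pos: [0.4591, 0.1595, 0.118]
eef_rot: [-0.013, 0.171, 0.985, -0.001]
wrist_force: [-7.2, -1.9, 5.3]
opening: 0.0167
```

Emit:
arm_command --commands '[{"dx":0.1,"dy":0.7,"dz":0,"rx":0,"ry":0,"rz":-0.03},{"dx":0.1,"dy":0.5,"dz":0,"rx":0,"ry":0,"rz":-0.03},{"dx":0,"dy":0,"dz":0,"rx":0,"ry":0,"rz":0},{"dx":0,"dy":0,"dz":0,"rx":0,"ry":0,"rz":0},{"dx":0,"dy":0,"dz":0,"rx":0,"ry":0,"rz":0}]'

```text
clock: 16.55
tcp_pos: [0.4628, 0.1696, 0.1181]
eef_rot: [-0.013, 0.198, 0.98, -0.001]
wrist_force: [-6.4, -0.5, 5.6]
opening: 0.0169
```

```bash
python3 - <<'E'
from h import *
for n in("top","side"):
    p,d=r.read_camera(n); np.savez(f"{n}6.npz",p=p,d=d)
a=load("top6.npz")[0][120:260,150:325,::-1];b=load("side6.npz")[0][130:250,220:345,::-1]
f=lambda c:cv2.resize(c,(395,int(c.shape[0]*395/c.shape[1])),interpolation=cv2.INTER_CUBIC)
a,b=f(a),f(b);o=np.zeros((max(len(a),len(b)),800,3),np.uint8);o[:len(a),:395]=a;o[:len(b),400:795]=b
cv2.imwrite("pics/c6.png",o);s=r.state();print(s)
x=s["tcp_pos"][:2]-[.6273,.1056];print("angle deg",np.degrees(np.arctan2(-.1701,-.0498)-np.arctan2(x[1],x[0]))%360)
E
```

```text
{'clock': 16.65, 'joints': array([ 0.19769241,  0.34731139, -0.39339939,  0.85584869,  0.00759674,
        0.59614658]), 'joint_velocities': array([ 0.0011474 , -0.00040607, -0.0011391 , -0.00054264, -0.00145049,
        0.0023534 ]), 'joint_efforts': array([ -0.56567492, -50.75206876,  30.50730944,  -1.91434219,
        -0.18708191,  -0.15243111]), 'tcp_pos': array([0.46271668, 0.16954453, 0.11802359]), 'eef_rot': array([-0.01334794,  0.19794187,  0.98012176, -0.0014768 ]), 'wrist_force': array([-6.94058981, -0.95702004,  4.30551192]), 'ft_torque': array([ 0.05443107,  0.71726922, -0.09420472]), 'opening': 0.016692268036032302}
angle deg 94.91393953777674
```

View pics/c6.png

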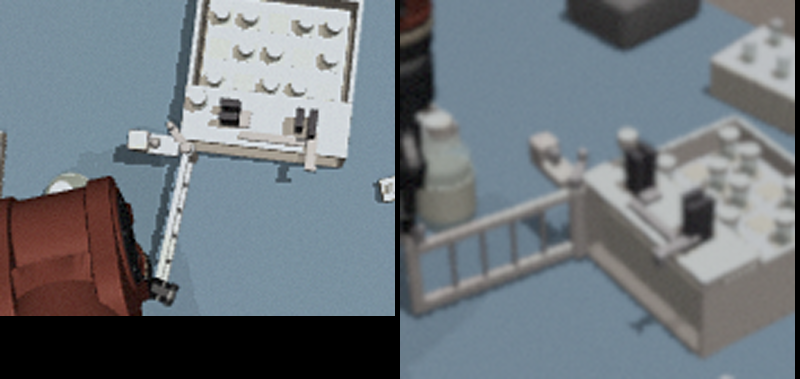

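```bash
python3 - <<'E'
import run; from run import *
D=darks({n:load(n+"6.npz")[0] for n in("top","side")})
D={"top":D["top"]}
th0=[.6652,.0480,.6525,-.0437,0,0,-.126];best=[]
for gs in(.006,.008,.010,.012):
  for bs in(.006,.008,.010,.012):
    best.append((round(costw(np.array(th0),D,th0,gs=gs,bs=bs),1),gs,bs))
print(sorted(best)[:5])
for t in("0","6"):
    p,d=load("top%s.npz"%t); print(p.max(2)[160:184,250].tolist()); print(p.max(2)[174,274:300].tolist())
E
```

```text
[(np.float64(19.7), 0.012, 0.012), (np.float64(21.1), 0.01, 0.012), (np.float64(27.9), 0.012, 0.01), (np.float64(29.4), 0.01, 0.01), (np.float64(30.0), 0.008, 0.012)]
[200, 205, 203, 160, 66, 71, 75, 13, 20, 42, 130, 212, 201, 85, 72, 76, 64, 17, 26, 83, 202, 206, 204, 191]
[204, 153, 144, 151, 152, 154, 111, 78, 77, 77, 161, 151, 149, 151, 151, 138, 74, 63, 75, 76, 115, 196, 204, 201, 201, 204]
[220, 217, 217, 171, 71, 85, 83, 13, 12, 41, 89, 88, 80, 16, 23, 59, 177, 226, 222, 221, 220, 218, 222, 211]
[223, 169, 158, 162, 163, 164, 120, 87, 86, 92, 128, 148, 78, 78, 84, 85, 165, 217, 221, 216, 218, 217, 219, 219, 218, 219]
```

Both catches fit best at their full 12 mm travel. The gate is held at about 95°, so I'm handing in.

```bash
python3 -c "
from rig import r
print(r.finish_job());s=r.state();print(s['clock'],s['tcp_pos'],s['opening'],s['wrist_force'])"
```

```text
the job is handed in; nothing more can be done
None
the job is handed in; nothing more can be done
```

The gate is open and held by its post at about 95°, with both catches squeezed and left that way. I handed the job in at about 16.7 s on the clock.

I squeezed the guard catch first, then the bolt catch. Next I gripped the post, re-gripped it about 11 mm lower because the first hold was too near its top, and swung the gate past its detent.

What the last checks showed:
- **Catches:** the fingers stalled at 24.6 mm on the guard and 24.9 mm on the bolt, against about 26 mm nominal. The final top-camera picture fits the full 12 mm travel on both best.
- **Gate:** the arm's position puts the gate at 94.9°, and a rough reading of the top picture agrees at about 94°. The joints were still and the post was gripped at 60 N.
- **Other objects:** the vial and bottle look undisturbed in the last pictures. The tip box, beaker, jar and tray, and most of the cuvette block, were outside those crops, so I did not check them again.
- **Forces:** the highest wrist-force reading at the end of a move was about 9 N, and the tool was still reading about 8 N while holding the gate.

The side camera disagreed with the top camera by several millimetres on the bolt's position. I used the top camera, and the fingers settling on the posts agreed with it.

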